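Push the worn sanding block off the work board into the scrap bin

ROBOT

A 6-joint arm with a two-finger parallel gripper is mounted at the origin on a cart in front of the work surface, level with it; the furniture and walls round the work are solid. World frame = base frame: x ahead of the robot, y to its left, z up, the work surface at z = 0. Lengths are in mm, angles in rad, forces in N, time in s.
With the tool pointing down it reaches from about 325 to 900 mm from the base axis. Payload 6.1 kg.
Tool frame: the origin (TCP) lies at the very end of the fingers, on their centre line; the grasp point (between the pads) lies 19 mm behind it; z points along the fingers, y is the line along which they close (so a half turn about z gives the same grasp; the last joint's range is limited). The gripper opens to 87 mm and grips with 3 to 60 N. Pads are 19 mm wide; open, the fingers measure 117 mm over their backs; the gripper's body (75 mm by 190 mm) begins 51 mm behind the grasp point.
Start: joints at [-1.392, 0.22, 1.526, -0, 1.395, -0.126], TCP at [187.557, -596.186, 222.538] pointing down, gripper open.
Joint ranges: [-2.98, 2.98], [-0.91, 2.08], [0.09, 2.57], [-1.24, 4.39], [0.2, 2.65], [-2.68, 2.68]. Speed limits (rad/s): [2.57, 2.57, 3.01, 3.14, 3.14, 3.14].

INTERFACE

Orientations are given as a unit quaternion [x, y, z, w].
In Python, from bench import ctrl, optics gives the robot as it stands.
- The arm moves only by the tool arm_command, never from a script. Its argument "targets" is a list of rows, each a list of 3 entries, a list of its own where there are three numbers: the shift along the world's x, y, z as a fraction of full scale, then the turn, a rotation vector about the world's x, y, z as a fraction of full scale, then the closure, from 0 (fully open) to 1 (shut). In form: [[[tx, ty, tz], [wx, wy, wz], jaw], ...]. A call has exactly 8 rows; each row is the pose to reach, as a shift and turn from the pose commanded when the call began, turning the shorter way round; what a row does not reach only later rows make up. Full scale, the value 1, is 0.15 m for a shift and 180 degrees for a turn. A row lasts 1/8 s, in which the tool goes at most 62.5 mm and 10.7 degrees, less where a joint would pass 70% of its speed; a pose out of reach is approached as far as the arm can. A call with a number of a shift or a turn outside -1 to 1 is refused whole. A call with a gripper value outside its range is refused whole. The fingers move at their own pace and stop on an object; the grip force is fixed at half the most. Time passes only in rows, so rows that repeat a pose let the fingers close, or fill a call up. It gives the time, the measured TCP pose, the force, the opening and the grip force at its end, in the units of the state.
- ctrl.state(): the state, without advancing time (a new reading comes with each control period).
- optics.grab_frame(name): name is "side" or "top"; returns the picture (384x512x3 uint8, red, green, blue); there is no depth.
- optics.camera_info(name): a dict with "mtx" (3x3 intrinsics, pixels), "extrinsics" (4x4, takes a point from camera to world coordinates). Camera axes: x right, y down, z forward; pixel columns grow to the right and rows downward; lengths in mm; the calibration is good to about 2 mm. A picture is of the moment at which its call begins. camera_info takes no time and is no camera call.
- ctrl.sign_off(): hands the job in; it is judged then, once.
The state is a dict: "t": time; "joint_pos": joint angles; "dq": joint speeds; "effort": joint torques, N m; "eef_pos": TCP position; "tool_rot": TCP orientation; "contact_force": force on the tool from outside, world axes, zero at the start; "torque": the same for the moment, N m; "width": finger opening in mm; "grip_force": force on a finger pad.
Only numpy, scipy, OpenCV 4.12 (cv2) and the standard library are available. Lean on these libraries where they do the work, as an engineer would, in place of code of your own. Each camera call takes 0.05 s, during which the arm holds its last target. There are 200 camera calls.

TASK

The orange-brown sanding block lying on the raised work board is worn out: push it along the board and over the end above the yellow scrap bin so that it drops in and stays there; do not pick it up. Leave the round tin of brads standing where it is on the board, and keep the sanding block out of the blue tub of good parts at the other end.

Things in the scene. Friction and masses are not known exactly. Their poses are not given: they have to be found in the camera images.
- work_board: fixed raised plywood board on runners, 220 (x) x 260 mm (y), flat top 110 mm above the bench; origin under its centre at bench height; x points away from the robot, y left (turned up to 12 degrees). Edges open; ends at y = +-130 mm. Sanding block and tin lie one in the front half (x about -60 mm), one in the back half (x about +38 mm). Shelves overhang the bench beyond world x = 0.67 m
- scrap_bin: fixed open yellow bin, 180 (x) x 130 (y) x 80 mm high, walls and floor 4 mm; origin under its centre at bench height; axes parallel to the board's. It stands at either the left or the right end of the board, centred 180 mm from the board's centre along the board's y, its near wall tucked 15 mm under the board's end. A small maple wedge lies fixed on its floor.
- parts_tub: fixed open blue tub of the same size with three wooden gauge blocks in it (lower than the board's top), in the same way at the other end of the board; origin under its centre. (On the left a chest of drawers 320 mm high fills the bench beyond world x = 0.48 m, y = 0.31 m.)
- sanding_block_center (a point): centre of the loose orange-brown sanding block, 40 (its x) x 70 (its y) x 26 mm high, about 40 g, lying flat on the board, slides easily; its long side lies across the board, within about 30 degrees
- brad_tin: loose round white tin with a green lid, 57 mm across, 28 mm high; origin at the centre of its underside, on the board
- sanding_block: the same sanding block: origin at the centre of its underside, axes along its sides
Things that resemble listed ones, but are neither listed nor needed, are in the scene too. Of the things that look like the sanding_block, the larger one is meant.

How it is judged (in metres and radians):
At the end, for the whole second after the job is handed in: the sanding block lies at rest inside the yellow bin, its centre within the walls and less than 60 mm above the bench (x of sanding_block_center in the frame of scrap_bin between -0.085 and 0.085 m and y of sanding_block_center in the frame of scrap_bin between -0.06 and 0.06 m and z of sanding_block_center in the frame of scrap_bin between 0 and 0.06 m and linear speed of sanding_block below 0.03 m/s); the robot touches nothing.
It fails at once if the sanding block is picked up (its centre more than 45 mm above the board's top) (z of sanding_block_center in the frame of work_board above 0.155 m).
It fails at once if the tin is moved more than 20 mm (distance of brad_tin from where it was at the start of the episode above 0.02 m).
It also fails if it takes over 32 s, if anything falls off the work surface, if the arm or the gripper's body presses on something with over 40 N, if the wrist force passes 120 N, or if a joint passes its speed limit or range.

## Working session

There is one attempt and no reset: what is moved stays moved. The work goes in short steps, Python scripts to look and compute and a tool call to move; the robot and the scene stay as the last step left them, time stands still between calls to the robot, and variables do not carry over. Pictures are saved under pics/ and viewed, at most 10 in all, crops included, and the job is handed in when it is done.

Besides the shell and the picture viewer there is one more tool, called after "Call:" as a command line: name --argument value ..., lists and objects as JSON in quotes. arm_command: Moves the arm, as the interface text tells. Its arguments: {"type":"object","properties":{"targets":{"type":"array"}},"required":["targets"]}

```bash
mkdir -p pics
cat > h.py <<'E'
import numpy as np, cv2
from bench import ctrl, optics
def ray(name,u,v,z):
    i=optics.camera_info(name);K=np.array(i["mtx"]);T=np.array(i["extrinsics"])
    d=T[:3,:3]@np.linalg.solve(K,[u,v,1]);o=T[:3,3]
    return o+d*(z-o[2])/d[2]
def proj(name,p):
    i=optics.camera_info(name);K=np.array(i["mtx"]);T=np.linalg.inv(np.array(i["extrinsics"]))
    c=K@(T[:3,:3]@np.array(p)+T[:3,3]);return c[:2]/c[2]
E
python3 - <<'E'
from h import *
for n in("top","side"):
    im=optics.grab_frame(n)[:,:,::-1]
    cv2.imwrite(f"pics/{n}0.png",cv2.resize(im,(800,600),interpolation=cv2.INTER_CUBIC)); cv2.imwrite(f"{n}_raw.png",im)
    print(n,np.round(np.array(optics.camera_info(n)["extrinsics"]),3).tolist(),np.array(optics.camera_info(n)["mtx"]).tolist())
print(ctrl.state())
E
```

```text
top [[-0.001, -0.981, 0.196, 366.329], [-1.0, 0.003, 0.008, 9.461], [-0.008, -0.196, -0.981, 942.002], [0.0, 0.0, 0.0, 1.0]] [[379.00515188744606, 0.0, 251.88862951602007], [0.0, 379.00515188744606, 193.73562107184634], [0.0, 0.0, 1.0]]
side [[0.848, 0.471, -0.244, 748.084], [0.53, -0.763, 0.37, -279.435], [-0.012, -0.443, -0.896, 877.249], [0.0, 0.0, 0.0, 1.0]] [[353.4309548205275, 0.0, 258.51419209883414], [0.0, 353.4309548205275, 190.98949449953582], [0.0, 0.0, 1.0]]
{'t': 0.1, 'joint_pos': array([-1.39209780e+00,  2.21162959e-01,  1.52752227e+00, -1.96642035e-05,
        1.39466036e+00, -1.26085532e-01]), 'dq': array([-1.13992154e-04,  1.11026170e-04, -1.47699428e-03,  2.80809347e-04,
        2.86071502e-05,  3.96327703e-04]), 'effort': array([ 1.41506651e-03, -4.95944810e+01, -3.88517976e+01,  7.00438977e-02,
        5.15724253e-02, -4.90136222e-05]), 'eef_pos': array([ 187.45278078, -595.63993206,  221.52337017]), 'tool_rot': array([ 9.88410146e-01,  1.51804527e-01, -3.27293372e-05, -8.75912956e-04]), 'contact_force': array([ 0.2462756 , -0.20491561,  0.16860271]), 'torque': array([-0.0258616 , -0.01694444, -0.01363578]), 'grip_force': 0.0, 'width': 86.79471391350842}
```

View pics/top0.png

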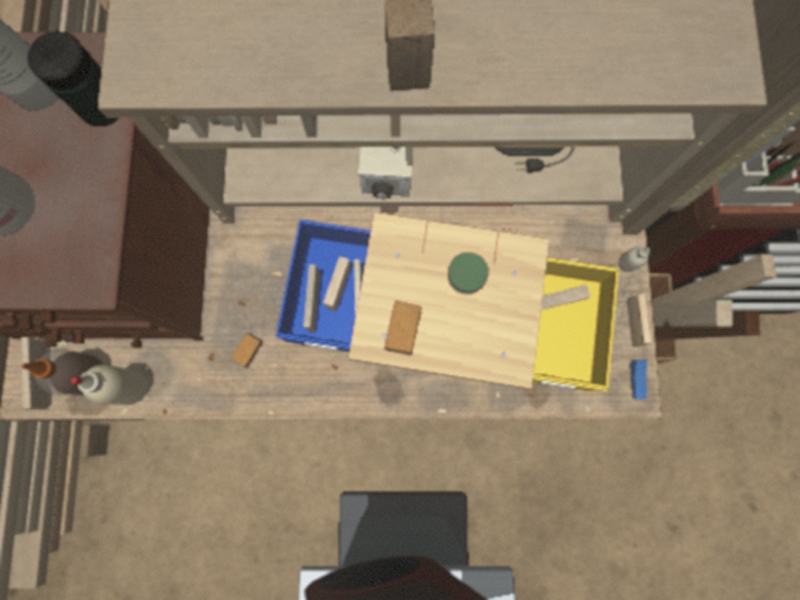

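View pics/side0.png

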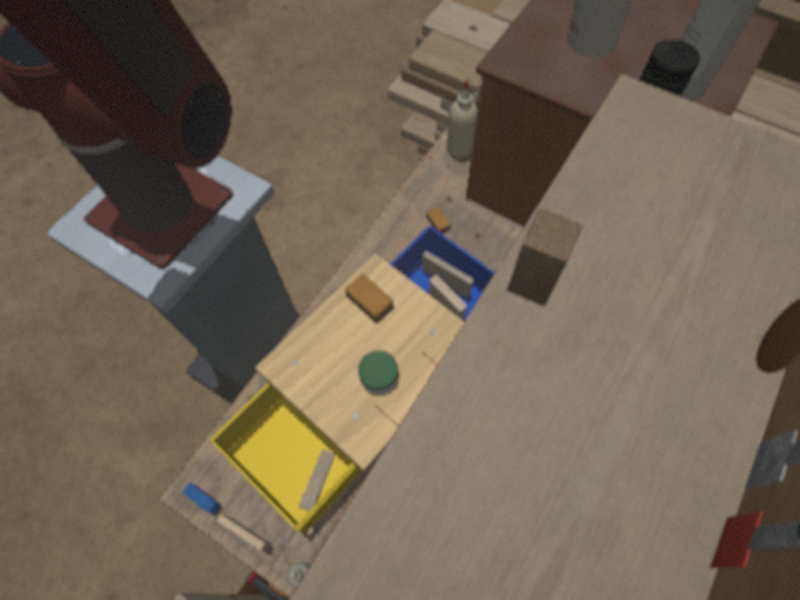

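The top view shows two orange-brown blocks: one on the board at about (403,327) and a smaller one on the bench at about (247,350). The one on the board is larger and fits the description. The tin is at (468,272), the yellow bin is on the right (-y) around (577,325), and the blue tub is on the left. I'll confirm with an enlarged crop and measure.

Run:
```python
from h import *
im=cv2.imread("top_raw.png")
c=im[130:255,215:400]; cv2.imwrite("pics/crop1.png",cv2.resize(c,(740,500),interpolation=cv2.INTER_CUBIC))
s=512/800
q=lambda u,v,z:ray("top",u*s,v*s,z)
cs=[q(*p,110)[:2] for p in[(373,214),(548,239),(532,387),(350,359)]]
print("board",np.round(cs),np.round(np.mean(cs,0)),[round(np.linalg.norm(cs[i]-cs[(i+1)%4])) for i in range(4)])
print("tin",q(468,272,138), "small",q(247,350,15))
hsv=cv2.cvtColor(im,cv2.COLOR_BGR2HSV)
m=cv2.inRange(hsv,(5,120,60),(16,255,200)); m[:,:225]=0;m[:,290:]=0;m[:180]=0;m[240:]=0
ys,xs=np.nonzero(m);r=cv2.minAreaRect(np.c_[xs,ys].astype(np.float32));print(len(xs),r)
b=np.array([ray("top",u,v,136)[:2] for u,v in cv2.boxPoints(r)]);print(np.round(b),b.mean(0),np.linalg.norm(np.diff(b,axis=0),axis=1))
```

```text
board [[ 667.   46.]
 [ 627. -210.]
 [ 413. -176.]
 [ 452.   77.]] [540. -66.] [259, 217, 257, 217]
tin [570.84076889 -88.33515391 138.        ] small [476.61641327 247.55740627  15.        ]
420 ((257.5390319824219, 209.15118408203125), (16.203584671020508, 29.82297706604004), 12.094757080078125)
[[466.  27.]
 [530.  14.]
 [522. -20.]
 [459.  -6.]] [494.12226655   3.5943805 ] [64.96087385 35.12527702 64.82176052]
```

View pics/crop1.png

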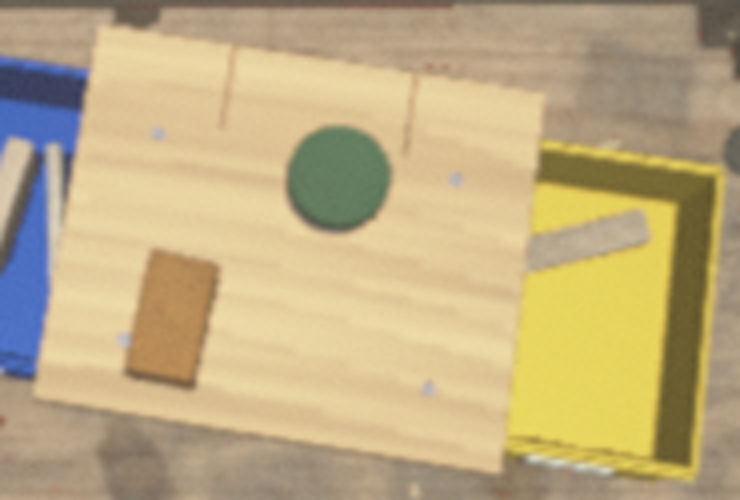

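The crop confirms it: the larger block is on the board, centred at crop (172,315), which is world (494, 4). It's nearly square to the board (yaw about -9°). In the board frame the block is at (-56, 62) and the tin at (34, -17). The measured board is 258 x 217 mm, which agrees with 260 x 220. The block's front corner is at x_b -91, but the bin's inside ends at -86, so I need to ease it inward on the way. I'll approach with the fingers part closed, which gives two contact points.

Call:
arm_command --targets '[[[0.05,0.1,0],[0,0,0.01],0.6],[[0.1,0.21,0],[0,0,0.02],0.6],[[0.16,0.32,0],[0,0,0.03],0.6],[[0.21,0.43,0],[0,0,0.04],0.6],[[0.26,0.54,0],[0,0,0.05],0.6],[[0.32,0.65,0],[0,0,0.055],0.6],[[0.37,0.76,0],[0,0,0.06],0.6],[[0.42,0.86,0],[0,0,0.07],0.6]]'

```text
t: 1.1
eef_pos: [251.1, -466.1, 222.6]
tool_rot: [0.966, 0.26, 0.0, 0.0]
contact_force: [-0.5, -0.6, -0.4]
width: 35.0
grip_force: 0.0
```

Call:
arm_command --targets '[[[0.05,0.1,0],[0,0,0.01],0.6],[[0.1,0.21,0],[0,0,0.02],0.6],[[0.16,0.32,0],[0,0,0.03],0.6],[[0.21,0.43,0],[0,0,0.04],0.6],[[0.26,0.54,0],[0,0,0.05],0.6],[[0.32,0.65,0],[0,0,0.055],0.6],[[0.37,0.76,0],[0,0,0.06],0.6],[[0.42,0.86,0],[0,0,0.07],0.6]]'

```text
t: 2.1
eef_pos: [314.1, -337.1, 222.5]
tool_rot: [0.931, 0.365, 0.0, 0.0]
contact_force: [0.4, -0.2, -0.0]
width: 34.9
grip_force: 0.0
```

Call:
arm_command --targets '[[[0.05,0.1,0],[0,0,0.01],0.6],[[0.1,0.21,0],[0,0,0.02],0.6],[[0.16,0.32,0],[0,0,0.03],0.6],[[0.21,0.43,0],[0,0,0.04],0.6],[[0.26,0.54,0],[0,0,0.05],0.6],[[0.32,0.65,0],[0,0,0.055],0.6],[[0.37,0.76,0],[0,0,0.06],0.6],[[0.42,0.86,0],[0,0,0.07],0.6]]'

```text
t: 3.1
eef_pos: [376.9, -208.0, 222.5]
tool_rot: [0.885, 0.465, 0.0, 0.0]
contact_force: [1.0, 0.6, -0.4]
width: 34.6
grip_force: 0.0
```

Call:
arm_command --targets '[[[0.05,0.1,0],[0,0,0.01],0.6],[[0.1,0.21,0],[0,0,0.02],0.6],[[0.16,0.32,0],[0,0,0.03],0.6],[[0.21,0.43,0],[0,0,0.04],0.6],[[0.26,0.54,0],[0,0,0.05],0.6],[[0.32,0.65,0],[0,0,0.055],0.6],[[0.37,0.76,0],[0,0,0.06],0.6],[[0.42,0.86,0],[0,0,0.07],0.6]]'

```text
t: 4.1
eef_pos: [439.7, -79.0, 222.5]
tool_rot: [0.829, 0.559, 0.0, -0.0]
contact_force: [0.4, -0.3, -0.7]
width: 34.5
grip_force: 0.0
```

Call:
arm_command --targets '[[[0.05,0.1,0],[0,0,0.01],0.6],[[0.1,0.21,0],[0,0,0.02],0.6],[[0.16,0.32,0],[0,0,0.03],0.6],[[0.21,0.43,0],[0,0,0.04],0.6],[[0.26,0.54,0],[0,0,0.05],0.6],[[0.32,0.65,0],[0,0,0.055],0.6],[[0.37,0.76,0],[0,0,0.06],0.6],[[0.42,0.86,0],[0,0,0.07],0.6]]'

```text
t: 5.1
eef_pos: [503.0, 50.0, 222.5]
tool_rot: [0.763, 0.647, -0.0, -0.0]
contact_force: [-0.6, -0.1, -0.1]
width: 34.9
grip_force: 0.0
```

Call:
arm_command --targets '[[[0,0,-0.1],[0,0,0],0.6],[[0,0,-0.22],[0,0,0],0.6],[[0,0,-0.34],[0,0,0],0.6],[[0,0,-0.46],[0,0,0],0.6],[[0,0,-0.58],[0,0,0],0.6],[[0,0,-0.65],[0,0,0],0.6],[[0,0,-0.69],[0,0,0],0.6],[[0,0,-0.69],[0,0,0],0.6]]'

```text
t: 6.1
eef_pos: [502.5, 48.8, 118.9]
tool_rot: [0.763, 0.646, -0.0, -0.0]
contact_force: [0.7, 1.0, 0.3]
width: 34.6
grip_force: 0.0
```

Run:
```python
from h import *
im=optics.grab_frame("side")[:,:,::-1]
cv2.imwrite("pics/side1.png",cv2.resize(im[130:350,110:350],(720,600),interpolation=cv2.INTER_CUBIC))
```

```text
(no output)
```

View pics/side1.png

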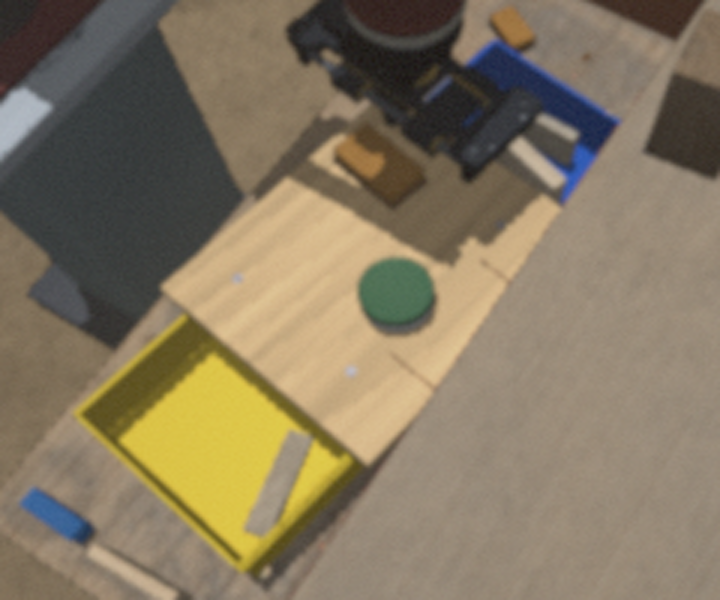

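The side view shows the fingers down behind the block (crop (380,165)). Neither the block nor the tin (396,292) has moved. Now pushing.

Call:
arm_command --targets '[[[-0.005,-0.06,0],[0,0,0],0.6],[[-0.01,-0.12,0],[0,0,0],0.6],[[-0.015,-0.18,0],[0,0,0],0.6],[[-0.02,-0.24,0],[0,0,0],0.6],[[-0.027,-0.3,0],[0,0,0],0.6],[[-0.033,-0.36,0],[0,0,0],0.6],[[-0.039,-0.42,0],[0,0,0],0.6],[[-0.045,-0.48,0],[0,0,0],0.6]]'

```text
t: 7.15
eef_pos: [495.7, -23.8, 119.0]
tool_rot: [0.763, 0.646, -0.0, -0.0]
contact_force: [0.2, -0.3, 0.3]
width: 35.0
grip_force: 0.4
```

Run:
```python
from h import *
im=optics.grab_frame("side")[:,:,::-1]
cv2.imwrite("pics/side2.png",cv2.resize(im[130:350,110:350],(720,600),interpolation=cv2.INTER_CUBIC))
```

```text
(no output)
```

View pics/side2.png

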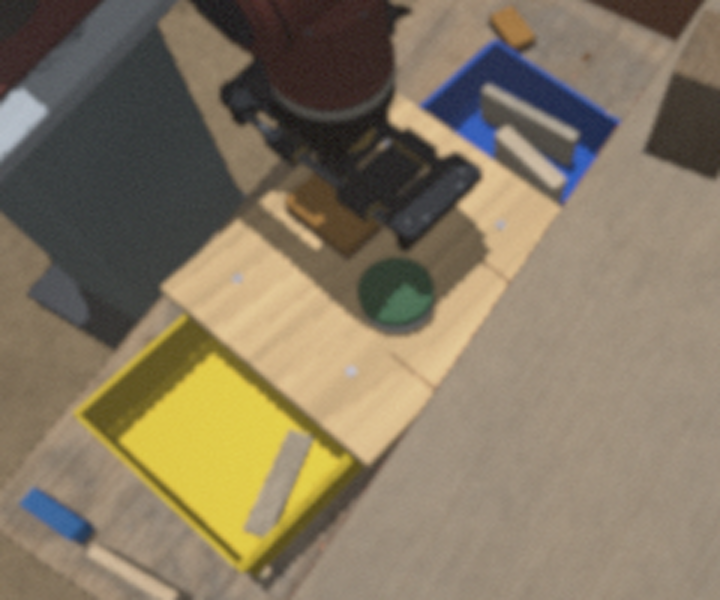

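The block is moving squarely: front inner bottom corner at crop (349,257), front outer top corner at (287,203). The tin is still at (396,292). Checking the drift.

```bash
cat >> h.py <<'E'
def bf(p): # board frame
    r=np.array(p[:2])-[540,-66]; return np.round([r@[.988,-.154],r@[.154,.988]],1)
def sc(u,v,z): return bf(ray("side",110+u/3,130+v/(600/220),z))
E
python3 - <<'E'
from h import *
print("inner front bottom",sc(349,257,110),"outer front top",sc(287,203,136),"tin",sc(396,292,138),"board corner front",sc(162,288,110),"bl",sc(365,464,110))
print("tcp",bf([495.7,-23.8]))
E
```

```text
inner front bottom [-17.4 -11.7] outer front top [-78.2 -12.9] tin [ 38.6 -17.3] board corner front [-106.8 -124.9] bl [ 107.7 -128.5]
tcp [-50.3  34.9]
```

Call:
arm_command --targets '[[[-0.005,-0.06,0],[0,0,0],0.6],[[-0.01,-0.12,0],[0,0,0],0.6],[[-0.015,-0.18,0],[0,0,0],0.6],[[-0.02,-0.24,0],[0,0,0],0.6],[[-0.027,-0.3,0],[0,0,0],0.6],[[-0.033,-0.36,0],[0,0,0],0.6],[[-0.039,-0.42,0],[0,0,0],0.6],[[-0.045,-0.48,0],[0,0,0],0.6]]'

```text
t: 8.2
eef_pos: [489.0, -95.8, 119.0]
tool_rot: [0.763, 0.646, -0.0, -0.0]
contact_force: [0.1, -0.0, 0.6]
width: 34.7
grip_force: 0.1
```

Run:
```python
from h import *
im=optics.grab_frame("side")[:,:,::-1]
cv2.imwrite("pics/side3.png",cv2.resize(im[130:350,110:350],(720,600),interpolation=cv2.INTER_CUBIC))
```

```text
(no output)
```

View pics/side3.png

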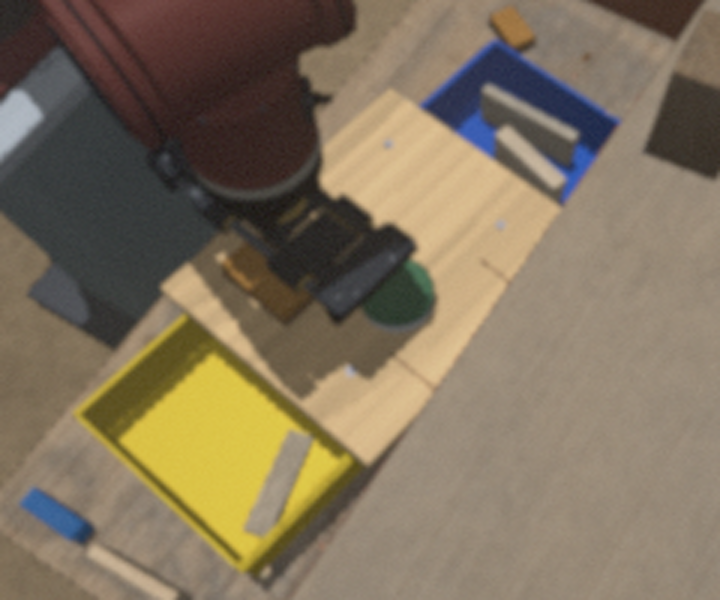

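The block has passed the tin, square to the board: front inner bottom corner (287,323), front outer (229,280), tin in place. From here I steer it inward with a small turn so it clears the bin's front wall.

Call:
arm_command --targets '[[[-0.005,-0.05,0],[0,0,0],0.6],[[-0.01,-0.09,0],[0,0,0],0.6],[[0,-0.12,0],[0,0,0.01],0.6],[[0.015,-0.15,0],[0,0,0.02],0.6],[[0.03,-0.18,0],[0,0,0.03],0.6],[[0.045,-0.21,0],[0,0,0.04],0.6],[[0.06,-0.24,0],[0,0,0.05],0.6],[[0.075,-0.27,0],[0,0,0.055],0.6]]'

```text
t: 9.25
eef_pos: [500.3, -135.9, 119.0]
tool_rot: [0.705, 0.71, -0.0, -0.0]
contact_force: [0.6, 0.4, -0.3]
width: 34.7
grip_force: 0.1
```

Run:
```python
from h import *
im=optics.grab_frame("side")[:,:,::-1]
cv2.imwrite("pics/side4.png",cv2.resize(im[130:350,110:350],(720,600),interpolation=cv2.INTER_CUBIC))
print("before",sc(287,323,110),sc(229,280,110))
```

```text
before [-13.  -84.2] [-73.  -86.6]
```

View pics/side4.png

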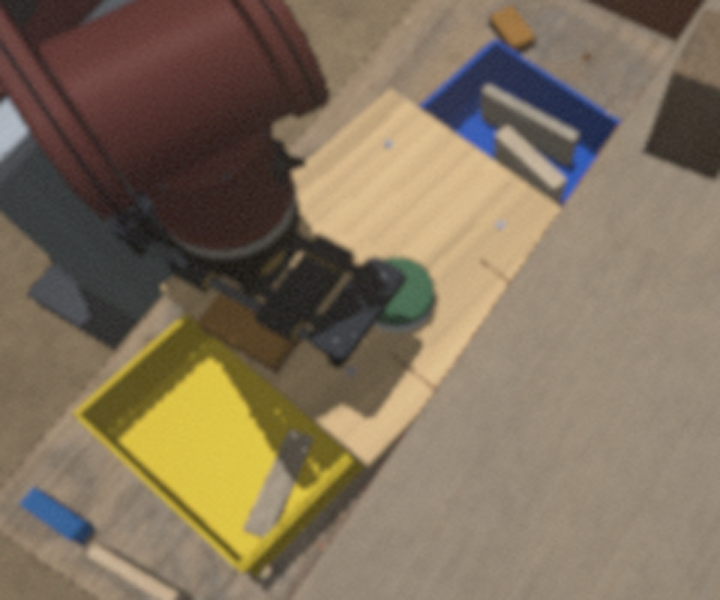

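Block front bottom corners are now at about (203,328) and (277,370). The tin's right edge is still at (435,290).

Run:
```python
from h import *
print(sc(277,370,110),sc(203,328,110),"inner rear top",sc(296,340,136),"tcp",bf([500.3,-135.9]))
```

```text
[   9.  -116.9] [ -57.7 -128.3] inner rear top [ 10.2 -93.1] tcp [-28.5 -75.2]
```

Block centre is about (-28,-103) in the board frame. It followed without slipping and is well within the bin's width. Pushing it over the end.

Call:
arm_command --targets '[[[-0.007,-0.05,0],[0,0,0],0.6],[[-0.014,-0.1,0],[0,0,0],0.6],[[-0.021,-0.15,0],[0,0,0],0.6],[[-0.03,-0.2,0],[0,0,0],0.6],[[-0.037,-0.25,0],[0,0,0],0.6],[[-0.044,-0.3,0],[0,0,0],0.6],[[-0.052,-0.35,0],[0,0,0],0.6],[[-0.06,-0.39,0],[0,0,0],0.6]]'

```text
t: 10.3
eef_pos: [491.2, -194.7, 119.0]
tool_rot: [0.705, 0.709, -0.0, 0.0]
contact_force: [0.1, -0.0, 0.6]
width: 34.9
grip_force: 0.0
```

Call:
arm_command --targets '[[[0,0,0.08],[0,0,0],0.6],[[0,0,0.2],[0,0,0],0.6],[[-0.05,0,0.35],[0,0,0],0.6],[[-0.15,0,0.5],[0,0,0],0.6],[[-0.25,0,0.65],[0,0,0],0.6],[[-0.4,0,0.75],[0,0,0],0.6],[[-0.5,0,0.8],[0,0,0],0.6],[[-0.5,0,0.8],[0,0,0],0.6]]'

```text
t: 11.3
eef_pos: [416.7, -194.5, 241.3]
tool_rot: [0.705, 0.709, 0.0, 0.002]
contact_force: [0.2, -0.3, -0.9]
width: 34.8
grip_force: 0.0
```

Run:
```python
from h import *
a=optics.grab_frame("side")[130:350,110:350,::-1];b=optics.grab_frame("top")[120:270,215:430,::-1]
cv2.imwrite("pics/end.png",np.hstack([cv2.resize(a,(400,367)),cv2.resize(b,(400,367))]))
```

```text
(no output)
```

View pics/end.png

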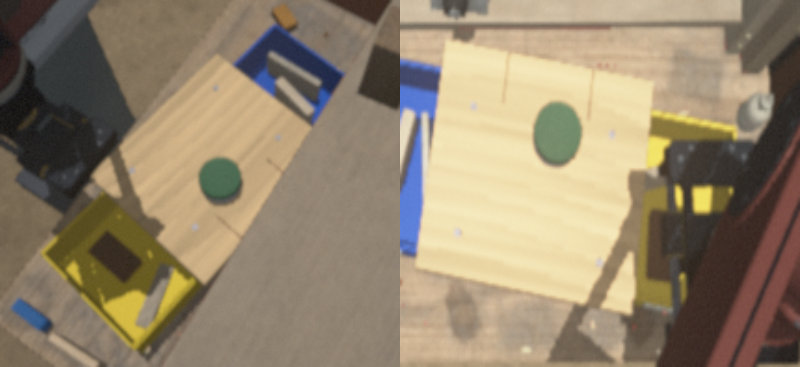

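The block lies flat in the yellow bin at left-panel (116,256), the tin is untouched at (220,178), and the arm is clear. I'll check the position numerically and hand in.

Run:
```python
from h import *
p=bf(ray("side",110+116*.6,130+256*.6,28))+[0,180]
t=bf(ray("side",110+220*.6,130+178*.6,138))
print(p,t)
assert abs(p[0])<78 and abs(p[1])<52
print(ctrl.sign_off())
```

```text
[-26.1   3.8] [ 38.2 -16.8]
the job is handed in; nothing more can be done
None
```

The job is handed in: the sanding block was pushed off the end and lies in the yellow scrap bin, measured at about (-26, 4) mm from the bin's centre, and the tin stayed in place (position unchanged to within 1 mm in the side camera).

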